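# Exchange the mixed-up jars between the hob caddy and the breakfast tray

## Task

The hob caddy and the breakfast tray got mixed up: each holds one thing of its own and two of the other's. Put the pepper mill, salt shaker and spice jar all in the wooden hob caddy and the coffee, sugar and spread jars all in the white breakfast tray, one to a compartment, standing upright on its floor. Every compartment is full, so stand something on the chopping board for a while; set things down, do not drop them.

Things in the scene. Friction and masses are not known exactly. Their poses are not given: they have to be found in the camera images.
- hob_caddy: Hob caddy, for the cooking things: brown wood, 96 x 276 mm, a row of three compartments; each end board is taller (66 mm) and has a hand slot. Origin: centre of underside; x runs along the row. Compartments 84 mm square, centred at x = -90, 0, +90 mm, floor 8 mm up; side walls 30, dividers 24 mm high, all 6 mm thick. Fixed.
- breakfast_tray: Breakfast tray: white, cork floors, 96 x 276 mm, a row of three compartments; a steel wire loop stands on each end wall (to 63 mm high). Origin: centre of underside; x runs along the row. Compartments 84 mm square, centred at x = -90, 0, +90 mm, floor 8 mm up; side walls 30, dividers 24 mm high, all 6 mm thick. Fixed.
- board: Empty pale wooden chopping board beside or between them, 200 (x) x 110 (y) x 16 mm; origin at the centre of its underside, so its top is 16 mm above the origin. It does not move. A clear place to stand something for a while.
- pepper_mill: Cooking thing: tall turned pepper mill of brown wood, 150 mm tall; foot 58 mm across, round head 50 mm across between 109 and 139 mm above the foot (a good place to grip: 122 mm), small metal nut on top. Origin at the centre of its foot, z up. About 0.18 kg.
- salt_shaker: Cooking thing: salt shaker with clear glass body and grey domed top with holes, 44 mm across, 90 mm tall, body full width up to about 60 mm (grip at about 52 mm). Origin at the centre of its foot, z up. About 0.1 kg.
- spice_jar: Cooking thing: slim glass spice jar with a red screw cap, 45 mm across and 96 mm tall (grip at about 74 mm). Origin at the centre of its foot, z up. About 0.11 kg.
- coffee_jar: Breakfast thing: wide glass jar of dark coffee with a red lid, 67 mm across and 125 mm tall (grip at about 103 mm). Origin at the centre of its foot, z up. About 0.38 kg.
- sugar_jar: Breakfast thing: wide glass jar of white sugar with a dark brown lid, 67 mm across and 110 mm tall (grip at about 90 mm). Origin at the centre of its foot, z up. About 0.37 kg.
- spread_jar: Breakfast thing: squat glass jar of pale brown spread with a black lid, 63 mm across and 85 mm tall (grip at about 66 mm). Origin at the centre of its foot, z up. About 0.3 kg.
Mind the look-alikes: they are no part of the job. Leave any pink or yellow look-alike of the spice_jar alone.

How it is judged:
At the end, for the whole second after the job is handed in: Pepper mill, salt shaker and spice jar stand in the hob caddy and coffee, sugar and spread jars in the breakfast tray: each foot on a compartment's floor (within 6 mm of its height), inside the row (centre within 30 mm of the row's middle line), upright within 0.1 rad and at rest (y of pepper_mill in the frame of hob_caddy between -0.03 and 0.03 m and x of pepper_mill in the frame of hob_caddy between -0.13 and 0.13 m and z of pepper_mill in the frame of hob_caddy between 0.003 and 0.014 m and angle between each of pepper_mill, salt_shaker, spice_jar, coffee_jar, sugar_jar, spread_jar's own z axis and vertical below 0.1 rad and linear speed of each of pepper_mill, salt_shaker, spice_jar, coffee_jar, sugar_jar, spread_jar below 0.02 m/s and y of salt_shaker in the frame of hob_caddy between -0.03 and 0.03 m and x of salt_shaker in the frame of hob_caddy between -0.13 and 0.13 m and z of salt_shaker in the frame of hob_caddy between 0.003 and 0.014 m and y of spice_jar in the frame of hob_caddy between -0.03 and 0.03 m and x of spice_jar in the frame of hob_caddy between -0.13 and 0.13 m and z of spice_jar in the frame of hob_caddy between 0.003 and 0.014 m and y of coffee_jar in the frame of breakfast_tray between -0.03 and 0.03 m and x of coffee_jar in the frame of breakfast_tray between -0.13 and 0.13 m and z of coffee_jar in the frame of breakfast_tray between 0.003 and 0.014 m and y of sugar_jar in the frame of breakfast_tray between -0.03 and 0.03 m and x of sugar_jar in the frame of breakfast_tray between -0.13 and 0.13 m and z of sugar_jar in the frame of breakfast_tray between 0.003 and 0.014 m and y of spread_jar in the frame of breakfast_tray between -0.03 and 0.03 m and x of spread_jar in the frame of breakfast_tray between -0.13 and 0.13 m and z of spread_jar in the frame of breakfast_tray between 0.003 and 0.014 m); the robot touches nothing.
It fails at once if One of the six things is dropped: it falls free, touching nothing, with its foot higher than 45 mm above the worktop ((contact force between pepper_mill and anything else below 0.02 N and height (world z) of pepper_mill above 0.045 m) or (contact force between salt_shaker and anything else below 0.02 N and height (world z) of salt_shaker above 0.045 m) or (contact force between spice_jar and anything else below 0.02 N and height (world z) of spice_jar above 0.045 m) or (contact force between coffee_jar and anything else below 0.02 N and height (world z) of coffee_jar above 0.045 m) or (contact force between sugar_jar and anything else below 0.02 N and height (world z) of sugar_jar above 0.045 m) or (contact force between spread_jar and anything else below 0.02 N and height (world z) of spread_jar above 0.045 m)).
It also fails if it takes over 112 s, if anything falls off the work surface, if the arm or the gripper's body presses on something with over 40 N, if the wrist force passes 120 N, or if a joint passes its speed limit or range.

## Robot

A 6-joint arm with a two-finger parallel gripper is mounted at the origin on a cart in front of the work surface, level with it; the furniture and walls round the work are solid. World frame = base frame: x ahead of the robot, y to its left, z up, the work surface at z = 0. Lengths are in m, angles in rad, forces in N, time in s.
With the tool pointing down it reaches from about 0.35 to 0.975 m from the base axis. Payload 4.9 kg.
Tool frame: the origin (TCP) lies on the centre line of the jaws, within the pads' length; the fingertips stand manip.tip_reach ahead of it and the grasp point (between the pads) is the TCP (manip.tip_reach is the distance from the TCP to the fingertips, in m); z points along the fingers, y is the line along which they close (so a half turn about z gives the same grasp; the last joint's range is limited). The gripper opens to 85 mm and grips with 20 to 120 N. Pads are 22 mm wide; open, the fingers measure 114 mm over their backs; the gripper's body (76 mm by 85 mm) begins 54 mm behind the grasp point. The pads swing forward as they close: fully open they stand 13 mm farther back than shut.
Start: joints at [1.126, 0.053, 1.613, -0, 1.476, -0.119], TCP at [0.2, 0.592, 0.25] pointing down, gripper open.
Joint ranges: [-3.01, 3.01], [-1.01, 2.22], [0.06, 2.58], [-1.02, 4.17], [0.09, 2.62], [-3.14, 3.14]. Speed limits (rad/s): [2.57, 2.57, 3.14, 3.14, 3.14, 3.14].

## Interface

Orientations are given as a unit quaternion [w, x, y, z].
In Python, from plant import manip gives the robot as it stands. The module is installed in compiled form; this text tells all that it offers.
- The arm moves only by the tool move_arm, never from a script. Its argument "rows" is a list of rows, each a list of 7 numbers: the shift along the tool's x, y, z in cm, then the turn, a rotation vector about the tool's x, y, z in degrees, then the opening, from -1 (shut) to 1 (fully open). In form: [[tx, ty, tz, ax, ay, az, jaw], ...]. A call has 1 to 20 rows; each row shifts and turns the commanded pose from where the row before left it, along the tool's axes as they then stand; what a row does not reach is not made up. A row lasts 1/12 s, in which the tool goes at most 41.7 mm and 7.16 degrees, less where a joint would pass 70% of its speed; a pose out of reach is approached as far as the arm can. A call is refused whole if a number of a shift passes 4.17 or a number of a turn 7.16, either way. A call with a gripper value outside its range is refused whole. The fingers move at their own pace and stop on an object; the grip force is fixed at half the most. Time passes only in rows, so rows that do not move let the fingers close. It gives the time, the measured TCP pose, the force, the opening and the grip force at its end, in the units of the state.
- manip.state(): the state, without advancing time (a new reading comes with each control period).
- manip.grab_frame(name): name is "scene" or "top"; returns a dict with "img" (400x640x3 uint8, blue, green, red), "mtx" (3x3 intrinsics, pixels), "R" (3x3) and "t" (3): a world point X has camera coordinates R X + t. Camera axes: x right, y down, z forward; pixel columns grow to the right and rows downward; lengths in m; the calibration is good to about 2 mm. A picture is of the moment at which its call begins. There is no depth.
- manip.job_done(): hands the job in; it is judged then, once.
The state is a dict: "time": time; "joint_pos": joint angles; "joint_vel": joint speeds; "joint_efforts": joint torques, N m; "tool_pos": TCP position; "tool_rot": TCP orientation; "contact_force": force on the tool from outside, world axes, zero at the start; "ft_torque": the same for the moment, N m; "gripper_width": opening from 0.0 (shut) to 1.0 (fully open); "grasp_force": force on a finger pad.
Only numpy, scipy, OpenCV 4.12 (cv2) and the standard library are available. Lean on these libraries where they do the work, as an engineer would, in place of code of your own. Each camera call takes 0.05 s, during which the arm holds its last target. There are 200 camera calls.

## Working session

There is one attempt and no reset: what is moved stays moved. The work goes in short steps, Python scripts to look and compute and a tool call to move; the robot and the scene stay as the last step left them, time stands still between calls to the robot, and variables do not carry over. Pictures are saved under pics/ and viewed, at most 14 in all, crops included, and the job is handed in when it is done.

Besides the shell and the picture viewer there is one more tool, called after ">>>" by a JSON object that holds its "name" and its "arguments". move_arm: Moves the arm, as the interface text tells. Its arguments: {"type":"object","properties":{"rows":{"type":"array","items":{"type":"array","items":{"type":"number"}}}},"required":["rows"]}

```bash
mkdir -p pics; python3 - <<'E'
from plant import manip
import cv2
s=manip.state(); print(s, manip.tip_reach)
for n in("scene","top"):
    f=manip.grab_frame(n); cv2.imwrite(f"pics/{n}0.png",f["img"]); print(n,f["mtx"],f["R"],f["t"], -f["R"].T@f["t"])
E
```

```text
{'time': 0.0, 'joint_pos': array([ 1.12599893e+00,  5.33479087e-02,  1.61432457e+00, -4.35387106e-05,
        1.47605277e+00, -1.18988608e-01]), 'joint_vel': array([ 0.00021674,  0.00077519, -0.00160093, -0.00110577,  0.00012966,
       -0.00084043]), 'joint_efforts': array([ 1.59329982e-03, -3.93688023e+01, -3.70173275e+01, -7.84853705e-05,
        7.08619933e-03,  4.57241125e-07]), 'tool_pos': array([0.19978543, 0.59156258, 0.2490503 ]), 'tool_rot': array([-2.75801886e-04,  1.62182683e-01,  9.86760173e-01, -1.03023723e-03]), 'contact_force': array([ 0.00490657, -1.11326111,  0.0876416 ]), 'ft_torque': array([0.04160136, 0.01837132, 0.01474753]), 'grasp_force': 0.0, 'gripper_width': 0.999158809744486} 0.019
scene [[490.92706143   0.         318.4369166 ]
 [  0.         490.92706143 207.32157884]
 [  0.           0.           1.        ]] [[-0.7377562  -0.6750348   0.00661906]
 [-0.28494437  0.30250151 -0.90956008]
 [ 0.61198244 -0.67291965 -0.41551973]] [0.5001564  0.15702437 0.97593389] [-0.18351771  0.94684796  0.54503232]
top [[418.16288105   0.         324.5107448 ]
 [  0.         418.16288105 194.97986605]
 [  0.           0.           1.        ]] [[ 0.04695151 -0.99889487 -0.00214168]
 [-0.97577118 -0.04540573 -0.2140302 ]
 [ 0.21369642  0.01213883 -0.9768247 ]] [0.10817556 0.54271894 1.04695618] [0.30075971 0.11998974 1.13908257]
```

View pics/scene0.png

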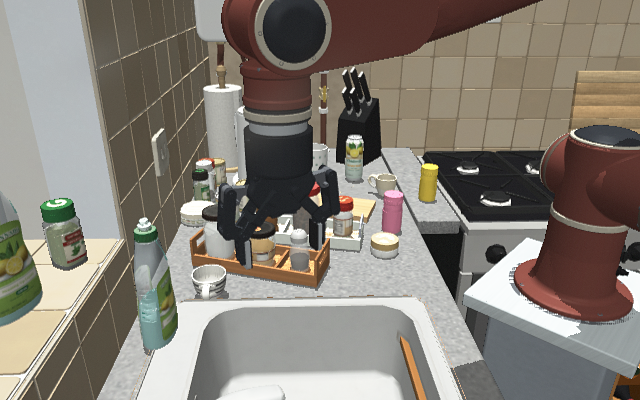

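View pics/top0.png

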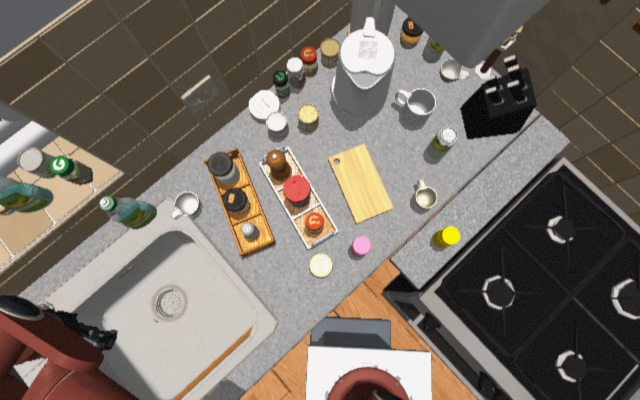

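The scene view is partly blocked by the gripper around (270,200). The top view shows two rows and the board:
- **Caddy:** about (240,202), holding the clear/dark-lid jar (222,170), the black-lid jar (235,200) and the shaker (249,231).
- **Tray:** about (298,197), holding the mill (277,160), the wide red lid (296,190) and the small red cap (314,222).
- **Board:** about (360,183).
- **Look-alikes:** pink at (361,246) and yellow at (447,237). A red-capped jar also stands at (309,56), away from the job.

I'll enlarge it to confirm.

```bash
python3 - <<'E'
import cv2
i=cv2.imread("pics/top0.png"); cv2.imwrite("pics/crop1.png",cv2.resize(i[135:270,195:395],None,fx=4,fy=4,interpolation=cv2.INTER_CUBIC))
E
```

```text
(no output)
```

View pics/crop1.png

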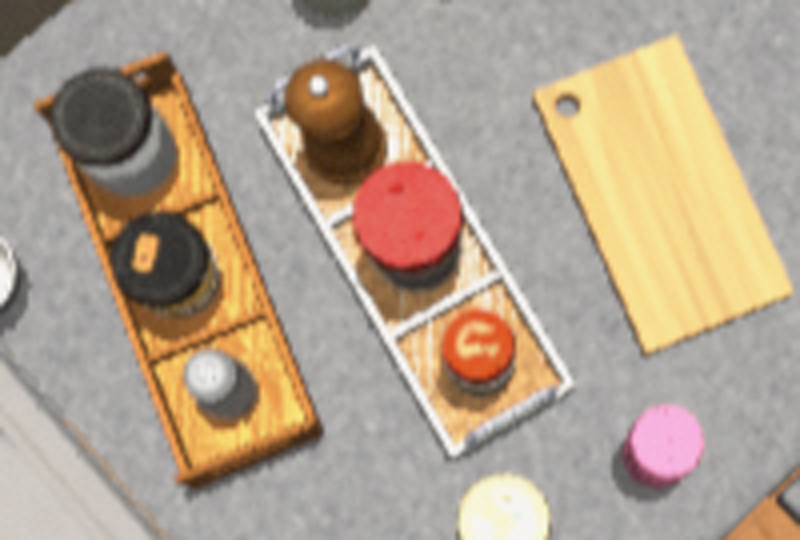

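>>> {"name": "move_arm", "arguments": {"rows": [[0,0,-4,0,0,0,1],[0,0,-4,0,0,0,1],[0,0,-4,0,0,0,1],[0,0,-4,0,0,0,1]]}}

```text
time: 0.43
tool_pos: [0.1998, 0.5917, 0.4112]
tool_rot: [-0.0, 0.162, 0.987, -0.001]
contact_force: [0.2, 1.2, -0.7]
gripper_width: 0.999
grasp_force: 0.0
```

The crop confirms the six things and where they are:
- **Caddy:** sugar (dark lid, crop 101,117), spread (163,260), salt (211,376).
- **Tray:** mill (nut 319,84), coffee (406,215), slim red-capped spice jar (479,345).

Next is a clear scene view.

```bash
python3 - <<'E'
from plant import manip
import cv2
f=manip.grab_frame("scene");cv2.imwrite("pics/scene1.png",f["img"])
cv2.imwrite("pics/crop2.png",cv2.resize(f["img"][150:290,180:400],None,fx=3.6,fy=3.6,interpolation=cv2.INTER_CUBIC))
E
```

```text
(no output)
```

View pics/crop2.png

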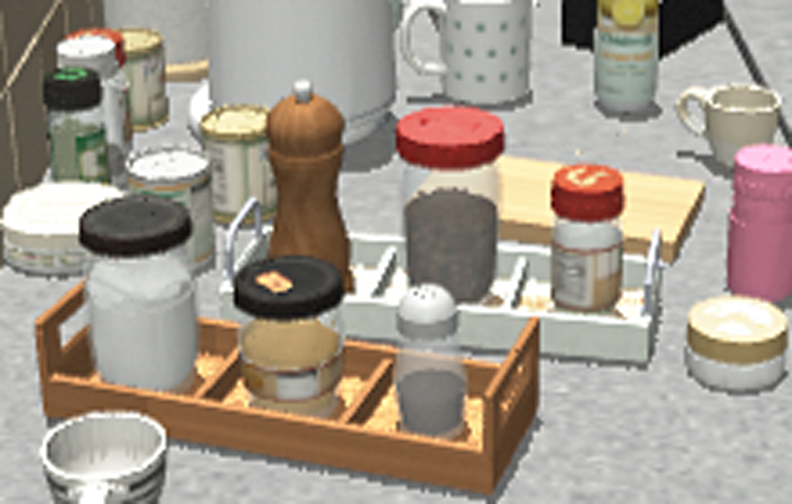

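```bash
cat > h.py <<'E'
import numpy as np,cv2
C={}
C['top']=(np.array([[418.16288105,0,324.5107448],[0,418.16288105,194.97986605],[0,0,1]]),np.array([[0.04695151,-0.99889487,-0.00214168],[-0.97577118,-0.04540573,-0.2140302],[0.21369642,0.01213883,-0.9768247]]),np.array([0.10817556,0.54271894,1.04695618]))
C['scene']=(np.array([[490.92706143,0,318.4369166],[0,490.92706143,207.32157884],[0,0,1]]),np.array([[-0.7377562,-0.6750348,0.00661906],[-0.28494437,0.30250151,-0.90956008],[0.61198244,-0.67291965,-0.41551973]]),np.array([0.5001564,0.15702437,0.97593389]))
def ray(c,p):
    K,R,t=C[c]; return -R.T@t, R.T@np.linalg.inv(K)@np.array([*p,1.])
def onz(c,p,z):
    o,d=ray(c,p); return o+d*(z-o[2])/d[2]
def tri(p,q):
    P=[K@np.c_[R,t] for K,R,t in (C['top'],C['scene'])]
    X=cv2.triangulatePoints(P[0],P[1],np.array(p,float).reshape(2,1),np.array(q,float).reshape(2,1)).ravel(); X=X[:3]/X[3]
    K,R,t=C['top'];a=K@(R@X+t); return X,np.hypot(*(a[:2]/a[2]-p))
T=lambda u,v:(194.6+u/4,134.6+v/4)   # crop -> pixel (pixel-centre corrected)
S=lambda u,v:(179.6+u/3.6,149.6+v/3.6)
E
python3 - <<'E'
from h import *
np.set_printoptions(precision=4,suppress=True)
L={'sugar':((101,117),(137,216),.118),'spread':((163,258),(289,278),.093),'salt':((207,370),(428,290),.098),'mill':((319,84),(303,84),.158),'coffee':((406,213),(450,126),.133),'spice':((479,343),(588,182),.104)}
for k,(a,b,z) in L.items(): X,e=tri(T(*a),S(*b)); print(k,X,round(e,2),'onz',onz('top',T(*a),z))
for n,q,z in (('tray',[(372,48),(572,384),(455,455),(259,113)],.03),('cad66',[(168,57),(320,432),(182,484),(38,103)],.066),('cad0',[(168,57),(320,432),(182,484),(38,103)],.0),('board',[(677,35),(792,290),(650,354),(534,92)],.016)):
    P=np.array([onz('top',T(*p),z) for p in q]); print(n,P[:,:2].tolist(),'c',P.mean(0),np.linalg.norm(np.roll(P,-1,0)-P,axis=1))
E
```

```text
sugar [0.5936 0.4032 0.1155] 0.1 onz [0.5927 0.4023 0.118 ]
spread [0.5098 0.3617 0.089 ] 0.37 onz [0.5082 0.3602 0.093 ]
salt [0.4367 0.325  0.0937] 0.43 onz [0.437  0.3248 0.098 ]
mill [0.6094 0.26   0.1538] 0.19 onz [0.6085 0.2597 0.158 ]
coffee [0.536  0.2035 0.1291] 0.24 onz [0.5356 0.2035 0.133 ]
spice [0.4618 0.1552 0.0975] 0.14 onz [0.4611 0.1552 0.104 ]
tray [[0.6764591804672873, 0.24298774208573157], [0.4479290020131025, 0.09436011303420162], [0.39724005731595174, 0.1696392692681345], [0.6257912020180771, 0.31786100444787424]] c [0.5369 0.2062 0.03  ] [0.2726 0.0908 0.2724 0.0904]
cad66 [[0.6515617472871689, 0.37582105051684345], [0.4047208730302323, 0.25527806976912404], [0.3676139561359401, 0.34068877994295144], [0.6153395682786982, 0.4598137025198456]] c [0.5098 0.3579 0.066 ] [0.2747 0.0931 0.2749 0.0915]
cad0 [[0.673137845109693, 0.3915559687345851], [0.4111150099786247, 0.26359898565490925], [0.3717258302210824, 0.35426288602259853], [0.634687819087887, 0.48071459318952725]] c [0.5227 0.3725 0.    ] [0.2916 0.0989 0.2918 0.0971]
board [[0.7007857340351065, 0.02993117161235262], [0.5212466640794688, -0.05340665121328139], [0.4726550074608676, 0.042092317756837], [0.6541148673300518, 0.1289299413675296]] c [0.5872 0.0369 0.016 ] [0.1979 0.1072 0.2012 0.1094]
```

Triangulated lid heights are about 4 mm below the text heights, and the tray, caddy and board sizes come out right. In world coordinates the caddy centre is (0.510,0.358) with its row at 26°, and the tray centre is (0.537,0.206) with its row at 33°. The sugar jar is at (0.593,0.4025). I'll use one yaw, closing along 120°, for every grasp, and go to the sugar jar first.

>>> {"name": "move_arm", "arguments": {"rows": [[0,0,0,0,0,-7,1],[0,0,0,0,0,-7,1],[0,0,0,0,0,-7,1],[0,0,0,0,0,-7,1],[0,0,0,0,0,-7,1],[0,0,0,0,0,-7,1],[0,0,0,0,0,-6.6,1]]}}

```text
time: 1.07
tool_pos: [0.2, 0.592, 0.4093]
tool_rot: [-0.0, -0.261, 0.965, -0.0]
contact_force: [0.1, -0.5, 0.2]
gripper_width: 1.0
grasp_force: 0.0
```

>>> {"name": "move_arm", "arguments": {"rows": [[-2.05,-3,1.3,0,0,0,1],[-2.05,-3,1.3,0,0,0,1],[-2.05,-3,1.3,0,0,0,1],[-2.05,-3,1.3,0,0,0,1],[-2.05,-3,1.3,0,0,0,1],[-2.05,-3,1.3,0,0,0,1],[-2.05,-3,1.3,0,0,0,1],[-2.05,-3,1.3,0,0,0,1],[-2.05,-3,1.3,0,0,0,1],[-2.05,-3,1.3,0,0,0,1],[-2.05,-3,1.3,0,0,0,1],[-2.05,-3,1.3,0,0,0,1],[0,0,0,0,0,0,1],[0,0,0,0,0,0,1]]}}

```text
time: 2.23
tool_pos: [0.5935, 0.4011, 0.2512]
tool_rot: [-0.002, -0.257, 0.966, -0.0]
contact_force: [0.0, 0.2, 0.7]
gripper_width: 1.0
grasp_force: 0.0
```

>>> {"name": "move_arm", "arguments": {"rows": [[0,0,2.5,0,0,0,1],[0,0,2.5,0,0,0,1],[0,0,2.5,0,0,0,1],[0,0,2.5,0,0,0,1],[0,0,2.5,0,0,0,1],[0,0,1.5,0,0,0,1],[0,0,1.1,0,0,0,1],[0,0,1,0,0,0,1],[0,0,0,0,0,0,1],[0,0,0,0,0,0,1]]}}

```text
time: 3.07
tool_pos: [0.593, 0.4033, 0.0939]
tool_rot: [0.0, -0.258, 0.966, 0.0]
contact_force: [-0.3, 0.1, -0.6]
gripper_width: 0.999
grasp_force: 0.0
```

>>> {"name": "move_arm", "arguments": {"rows": [[0,0,0,0,0,0,-1],[0,0,0,0,0,0,-1],[0,0,0,0,0,0,-1],[0,0,0,0,0,0,-1],[0,0,0,0,0,0,-1],[0,0,0,0,0,0,-1],[0,0,0,0,0,0,-1],[0,0,0,0,0,0,-1]]}}

```text
time: 3.73
tool_pos: [0.5941, 0.4036, 0.0957]
tool_rot: [0.002, -0.258, 0.966, 0.0]
contact_force: [-0.3, 1.6, 5.9]
gripper_width: 0.733
grasp_force: 65.5
```

>>> {"name": "move_arm", "arguments": {"rows": [[0,0,-0.5,0,0,0,-1],[0,0,-1,0,0,0,-1],[0,0,-1.5,0,0,0,-1],[0,0,-2,0,0,0,-1],[0,0,-2,0,0,0,-1],[0,0,-2,0,0,0,-1],[0,0,-2,0,0,0,-1],[0,0,-2,0,0,0,-1],[0,0,-2,0,0,0,-1],[0,0,-2,0,0,0,-1],[0,0,-2,0,0,0,-1],[0,0,-1,0,0,0,-1]]}}

```text
time: 4.73
tool_pos: [0.5934, 0.4031, 0.2975]
tool_rot: [0.002, -0.258, 0.966, 0.0]
contact_force: [-0.3, 0.4, -3.0]
gripper_width: 0.732
grasp_force: 66.4
```

>>> {"name": "move_arm", "arguments": {"rows": [[0.5,-0.8,0,0,0,0,-1],[0.75,-1.3,0,0,0,0,-1],[1.25,-2.1,0,0,0,0,-1],[1.25,-2.1,0,0,0,0,-1],[1.25,-2.1,0,0,0,0,-1],[1.25,-2.1,0,0,0,0,-1],[1.25,-2.1,0,0,0,0,-1],[1.25,-2.1,0,0,0,0,-1],[1.25,-2.1,0,0,0,0,-1],[1.25,-2.1,0,0,0,0,-1],[1.25,-2.1,0,0,0,0,-1],[1.25,-2.1,0,0,0,0,-1],[1.25,-2.1,0,0,0,0,-1],[1.25,-2.1,0,0,0,0,-1],[1.25,-2.1,0,0,0,0,-1],[0.75,-1.3,0,0,0,0,-1],[0.5,-0.8,0,0,0,0,-1],[0,0,0,0,0,0,-1],[0,0,0,0,0,0,-1]]}}

```text
time: 6.32
tool_pos: [0.5867, 0.0359, 0.292]
tool_rot: [-0.001, -0.258, 0.966, 0.001]
contact_force: [0.6, -0.2, -4.4]
gripper_width: 0.735
grasp_force: 66.7
```

>>> {"name": "move_arm", "arguments": {"rows": [[0,0,1,0,0,0,-1],[0,0,2,0,0,0,-1],[0,0,2.5,0,0,0,-1],[0,0,2.5,0,0,0,-1],[0,0,2.5,0,0,0,-1],[0,0,2.5,0,0,0,-1],[0,0,2,0,0,0,-1],[0,0,1.5,0,0,0,-1],[0,0,1,0,0,0,-1],[0,0,0.5,0,0,0,-1],[0,0,0,0,0,0,-1],[0,0,0,0,0,0,-1],[0,0,0,0,0,0,-1]]}}

```text
time: 7.4
tool_pos: [0.5886, 0.0365, 0.1148]
tool_rot: [0.001, -0.258, 0.966, -0.0]
contact_force: [0.1, -0.7, -4.3]
gripper_width: 0.735
grasp_force: 66.7
```

>>> {"name": "move_arm", "arguments": {"rows": [[0,0,0.3,0,0,0,-1],[0,0,0.3,0,0,0,-1],[0,0,0.2,0,0,0,-1],[0,0,0.1,0,0,0,-1],[0,0,0,0,0,0,-1],[0,0,0,0,0,0,-1]]}}

```text
time: 7.9
tool_pos: [0.5875, 0.0363, 0.1042]
tool_rot: [-0.0, -0.258, 0.966, 0.0]
contact_force: [1.2, -0.9, -3.7]
gripper_width: 0.735
grasp_force: 66.9
```

>>> {"name": "move_arm", "arguments": {"rows": [[0,0,0.1,0,0,0,-1],[0,0,0.1,0,0,0,-1],[0,0,0,0,0,0,-1]]}}

```text
time: 8.15
tool_pos: [0.5882, 0.0365, 0.1038]
tool_rot: [0.001, -0.258, 0.966, 0.0]
contact_force: [-2.7, 0.9, 3.9]
gripper_width: 0.731
grasp_force: 67.2
```

>>> {"name": "move_arm", "arguments": {"rows": [[0,0,0,0,0,0,1],[0,0,0,0,0,0,1],[0,0,0,0,0,0,1],[0,0,0,0,0,0,1],[0,0,0,0,0,0,1],[0,0,-1,0,0,0,1],[0,0,-2,0,0,0,1],[0,0,-3,0,0,0,1],[0,0,-3,0,0,0,1],[0,0,-3,0,0,0,1],[0,0,-2,0,0,0,1]]}}

```text
time: 9.07
tool_pos: [0.5886, 0.0363, 0.2469]
tool_rot: [0.002, -0.258, 0.966, -0.001]
contact_force: [0.5, -1.4, 0.2]
gripper_width: 0.996
grasp_force: 0.0
```

>>> {"name": "move_arm", "arguments": {"rows": [[-1.3,1.8,0,0,0,0,1],[-1.3,1.8,0,0,0,0,1],[-1.3,1.8,0,0,0,0,1],[-1.3,1.8,0,0,0,0,1],[-1.3,1.8,0,0,0,0,1],[-1.3,1.8,0,0,0,0,1],[-1.3,1.8,0,0,0,0,1],[-1.3,1.8,0,0,0,0,1],[-1.3,1.8,0,0,0,0,1],[-1.3,2.1,0,0,0,0,1],[0,0,0,0,0,0,1],[0,0,0,0,0,0,1],[0,0,0,0,0,0,1]]}}

```text
time: 10.15
tool_pos: [0.6089, 0.2595, 0.2426]
tool_rot: [0.0, -0.258, 0.966, -0.0]
contact_force: [0.2, 0.1, 0.3]
gripper_width: 1.001
grasp_force: 0.0
```

```bash
python3 - <<'E'
from plant import manip
import cv2,numpy as np
a=manip.grab_frame("scene")["img"];b=manip.grab_frame("top")["img"]
a=cv2.resize(a[130:290,180:420],(600,400),interpolation=2);b=cv2.resize(b[130:270,190:400],(600,400),interpolation=2)
cv2.imwrite("pics/m1.png",cv2.resize(np.vstack([a,b]),(450,600)))
E
```

```text
(no output)
```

View pics/m1.png

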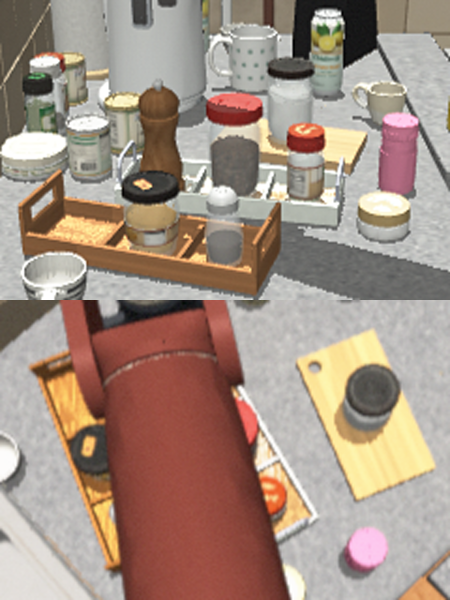

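The scene view shows the sugar jar upright on the board at (290,100), but I don't see the fingers above the mill. I'll check the full frame.

```bash
python3 - <<'E'
from plant import manip
from h import *
s=manip.state();print(s["tool_pos"],s["time"])
f=manip.grab_frame("scene");cv2.imwrite("pics/s2.png",f["img"])
print(np.allclose(f["R"],C['scene'][1]), f["t"])
for X in ([.609,.26,.242],[.609,.26,.158]):
  K,R,t=C['scene'];p=K@(R@X+t);print(p/p[2])
E
```

```text
[0.60898743 0.25889156 0.24258646] 10.25
True [0.5001564  0.15702437 0.97593389]
[262.14683321 135.05383212   1.        ]
[263.67367737 171.18200036   1.        ]
```

View pics/s2.png

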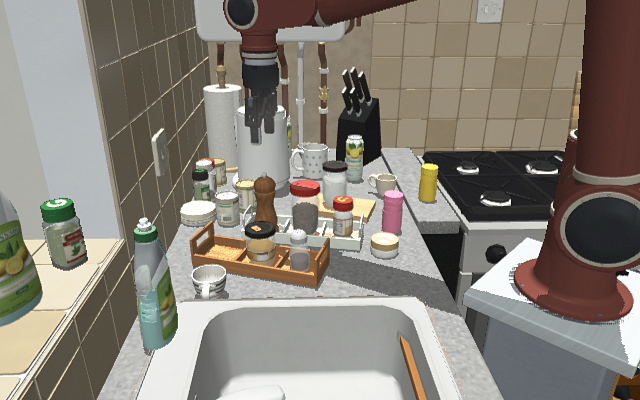

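The fingers are at (258,138), right above the mill at (264,172). Descend and grip.

>>> {"name": "move_arm", "arguments": {"rows": [[0,0,1.5,0,0,0,1],[0,0,2.5,0,0,0,1],[0,0,2.5,0,0,0,1],[0,0,2,0,0,0,1],[0,0,1.5,0,0,0,1],[0,0,1.2,0,0,0,1],[0,0,0,0,0,0,1],[0,0,0,0,0,0,1]]}}

```text
time: 10.97
tool_pos: [0.6088, 0.2595, 0.1298]
tool_rot: [-0.0, -0.258, 0.966, -0.0]
contact_force: [0.8, -0.4, 0.1]
gripper_width: 0.998
grasp_force: 0.0
```

>>> {"name": "move_arm", "arguments": {"rows": [[0,0,0,0,0,0,-1],[0,0,0,0,0,0,-1],[0,0,0,0,0,0,-1],[0,0,0,0,0,0,-1],[0,0,0,0,0,0,-1],[0,0,0,0,0,0,-1],[0,0,0,0,0,0,-1],[0,0,0,0,0,0,-1],[0,0,0,0,0,0,-1]]}}

```text
time: 11.72
tool_pos: [0.6101, 0.2605, 0.1327]
tool_rot: [0.002, -0.258, 0.966, 0.0]
contact_force: [-0.1, 1.6, 5.1]
gripper_width: 0.534
grasp_force: 61.7
```

>>> {"name": "move_arm", "arguments": {"rows": [[0,0,-0.5,0,0,0,-1],[0,0,-1,0,0,0,-1],[0,0,-1.5,0,0,0,-1],[0,0,-2,0,0,0,-1],[0,0,-2,0,0,0,-1],[0,0,-2,0,0,0,-1],[0,0,-1.5,0,0,0,-1],[0,0,-1,0,0,0,-1],[0,0,-0.5,0,0,0,-1],[-0.4,1,0,0,0,0,-1],[-0.7,1.7,0,0,0,0,-1],[-0.8,1.9,0,0,0,0,-1],[-0.8,1.9,0,0,0,0,-1],[-0.8,1.9,0,0,0,0,-1],[-0.8,1.9,0,0,0,0,-1],[-0.6,1.6,0,0,0,0,-1],[-0.4,0.9,0,0,0,0,-1],[0,0,0,0,0,0,-1],[0,0,0,0,0,0,-1]]}}

```text
time: 13.3
tool_pos: [0.5906, 0.3973, 0.2495]
tool_rot: [-0.001, -0.259, 0.966, -0.0]
contact_force: [0.8, -0.1, -1.8]
gripper_width: 0.534
grasp_force: 61.7
```

>>> {"name": "move_arm", "arguments": {"rows": [[0,0,1,0,0,0,-1],[0,0,2,0,0,0,-1],[0,0,2,0,0,0,-1],[0,0,2,0,0,0,-1],[0,0,1.5,0,0,0,-1],[0,0,1,0,0,0,-1],[0,0,0.5,0,0,0,-1],[0,0,0.5,0,0,0,-1],[0,0,0,0,0,0,-1],[0,0,0,0,0,0,-1]]}}

```text
time: 14.13
tool_pos: [0.5915, 0.3973, 0.1463]
tool_rot: [0.001, -0.258, 0.966, 0.0]
contact_force: [0.8, 0.7, -1.5]
gripper_width: 0.536
grasp_force: 61.7
```

>>> {"name": "move_arm", "arguments": {"rows": [[0,0,0.4,0,0,0,-1],[0,0,0.4,0,0,0,-1],[0,0,0.3,0,0,0,-1],[0,0,0.2,0,0,0,-1],[0,0,0,0,0,0,-1],[0,0,0,0,0,0,-1]]}}

```text
time: 14.63
tool_pos: [0.5911, 0.3974, 0.1329]
tool_rot: [0.0, -0.258, 0.966, 0.0]
contact_force: [-0.2, -0.1, 0.8]
gripper_width: 0.533
grasp_force: 61.9
```

>>> {"name": "move_arm", "arguments": {"rows": [[0,0,0.1,0,0,0,-1],[0,0,0.1,0,0,0,-1],[0,0,0,0,0,0,-1]]}}

```text
time: 14.88
tool_pos: [0.5919, 0.3979, 0.1329]
tool_rot: [0.002, -0.258, 0.966, 0.0]
contact_force: [-2.1, 0.3, 6.6]
gripper_width: 0.534
grasp_force: 62.4
```

>>> {"name": "move_arm", "arguments": {"rows": [[0,0,0,0,0,0,1],[0,0,0,0,0,0,1],[0,0,0,0,0,0,1],[0,0,0,0,0,0,1],[0,0,0,0,0,0,1],[0,0,0,0,0,0,1],[0,0,-1,0,0,0,1],[0,0,-2,0,0,0,1],[0,0,-3,0,0,0,1],[0,0,-3,0,0,0,1],[0,0,-2,0,0,0,1],[2,0.2,0,0,0,0,1],[2.5,0.3,0,0,0,0,1],[2.5,0.3,0,0,0,0,1],[2,0.2,0,0,0,0,1],[0,0,0,0,0,0,1],[0,0,0,0,0,0,1]]}}

```text
time: 16.3
tool_pos: [0.5076, 0.3609, 0.2414]
tool_rot: [0.001, -0.258, 0.966, 0.0]
contact_force: [0.3, 0.1, 0.0]
gripper_width: 1.003
grasp_force: 0.0
```

```bash
python3 - <<'E'
from plant import manip
import cv2
print(manip.state()["tool_pos"])
f=manip.grab_frame("scene");cv2.imwrite("pics/s3.png",cv2.resize(f["img"][110:290,180:400],None,fx=3,fy=3,interpolation=2))
E
```

```text
[0.50764118 0.36089162 0.24138402]
```

View pics/s3.png

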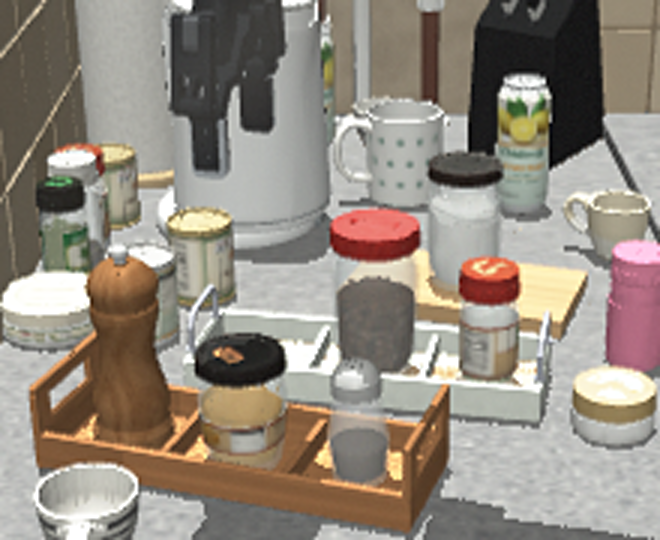

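The mill stands upright in the caddy's far compartment at (130,350), and the tray's far compartment is empty. Next I grip the spread jar, whose lid is at (240,350).

>>> {"name": "move_arm", "arguments": {"rows": [[0,0,2,0,0,0,1],[0,0,3,0,0,0,1],[0,0,3,0,0,0,1],[0,0,3,0,0,0,1],[0,0,2.5,0,0,0,1],[0,0,1.5,0,0,0,1],[0,0,1,0,0,0,1],[0,0,0.7,0,0,0,1],[0,0,0,0,0,0,1],[0,0,0,0,0,0,1]]}}

```text
time: 17.18
tool_pos: [0.5088, 0.3613, 0.0741]
tool_rot: [0.001, -0.258, 0.966, 0.0]
contact_force: [0.0, 0.5, 0.6]
gripper_width: 1.003
grasp_force: 0.0
```

>>> {"name": "move_arm", "arguments": {"rows": [[0,0,0,0,0,0,-1],[0,0,0,0,0,0,-1],[0,0,0,0,0,0,-1],[0,0,0,0,0,0,-1],[0,0,0,0,0,0,-1],[0,0,0,0,0,0,-1],[0,0,0,0,0,0,-1],[0,0,0,0,0,0,-1],[0,0,0,0,0,0,-1]]}}

```text
time: 17.93
tool_pos: [0.5091, 0.3617, 0.0755]
tool_rot: [0.002, -0.258, 0.966, 0.0]
contact_force: [-1.3, 0.1, 5.2]
gripper_width: 0.716
grasp_force: 64.4
```

>>> {"name": "move_arm", "arguments": {"rows": [[0,0,-0.5,0,0,0,-1],[0,0,-1,0,0,0,-1],[0,0,-1.5,0,0,0,-1],[0,0,-2,0,0,0,-1],[0,0,-2,0,0,0,-1],[0,0,-2,0,0,0,-1],[0,0,-2,0,0,0,-1],[0,0,-2,0,0,0,-1],[0,0,-2,0,0,0,-1],[0,0,-1.5,0,0,0,-1],[0,0,-1,0,0,0,-1],[0,0,-0.5,0,0,0,-1]]}}

```text
time: 18.93
tool_pos: [0.5083, 0.3611, 0.2551]
tool_rot: [0.001, -0.258, 0.966, 0.0]
contact_force: [-0.4, 0.4, -2.8]
gripper_width: 0.717
grasp_force: 65.8
```

>>> {"name": "move_arm", "arguments": {"rows": [[-0.2,-0.8,0,0,0,0,-1],[-0.4,-1.5,0,0,0,0,-1],[-0.5,-2,0,0,0,0,-1],[-0.5,-2,0,0,0,0,-1],[-0.5,-2,0,0,0,0,-1],[-0.5,-2,0,0,0,0,-1],[-0.5,-1.8,0,0,0,0,-1],[-0.4,-1.4,0,0,0,0,-1],[-0.2,-0.8,0,0,0,0,-1],[0,0,0,0,0,0,-1],[0,0,0,0,0,0,-1],[0,0,0,0,0,0,-1]]}}

```text
time: 19.93
tool_pos: [0.6109, 0.2559, 0.2529]
tool_rot: [-0.0, -0.259, 0.966, 0.0]
contact_force: [0.1, -0.3, -4.0]
gripper_width: 0.719
grasp_force: 65.9
```

>>> {"name": "move_arm", "arguments": {"rows": [[0,0,1,0,0,0,-1],[0,0,2,0,0,0,-1],[0,0,2,0,0,0,-1],[0,0,2,0,0,0,-1],[0,0,2,0,0,0,-1],[0,0,2,0,0,0,-1],[0,0,2,0,0,0,-1],[0,0,1.5,0,0,0,-1],[0,0,1,0,0,0,-1],[0,0,0.5,0,0,0,-1],[0,0,0.3,0,0,0,-1],[0,0,0,0,0,0,-1],[0,0,0,0,0,0,-1]]}}

```text
time: 21.02
tool_pos: [0.6121, 0.2557, 0.0915]
tool_rot: [0.001, -0.258, 0.966, 0.0]
contact_force: [0.1, 0.6, -3.3]
gripper_width: 0.713
grasp_force: 65.9
```

>>> {"name": "move_arm", "arguments": {"rows": [[0,0,0.5,0,0,0,-1],[0,0,0.4,0,0,0,-1],[0,0,0.3,0,0,0,-1],[0,0,0.2,0,0,0,-1],[0,0,0.1,0,0,0,-1],[0,0,0,0,0,0,-1],[0,0,0,0,0,0,-1]]}}

```text
time: 21.6
tool_pos: [0.6116, 0.2556, 0.0757]
tool_rot: [0.0, -0.258, 0.966, 0.0]
contact_force: [-1.3, 1.1, -1.6]
gripper_width: 0.721
grasp_force: 66.0
```

>>> {"name": "move_arm", "arguments": {"rows": [[0,0,0.1,0,0,0,-1],[0,0,0.1,0,0,0,-1],[0,0,0,0,0,0,-1]]}}

```text
time: 21.85
tool_pos: [0.6124, 0.2561, 0.0757]
tool_rot: [0.001, -0.258, 0.966, 0.0]
contact_force: [-3.9, -0.4, 7.3]
gripper_width: 0.717
grasp_force: 66.6
```

>>> {"name": "move_arm", "arguments": {"rows": [[0,0,0,0,0,0,1],[0,0,0,0,0,0,1],[0,0,0,0,0,0,1],[0,0,0,0,0,0,1],[0,0,0,0,0,0,1],[0,0,0,0,0,0,1],[0,0,-1,0,0,0,1],[0,0,-3,0,0,0,1],[0,0,-3,0,0,0,1],[0,0,-3,0,0,0,1],[0,0,-3,0,0,0,1],[0,0,-2,0,0,0,1],[0,0,-1,0,0,0,1]]}}

```text
time: 22.93
tool_pos: [0.613, 0.256, 0.2389]
tool_rot: [0.004, -0.258, 0.966, 0.0]
contact_force: [0.5, -0.9, 0.5]
gripper_width: 1.0
grasp_force: 0.0
```

>>> {"name": "move_arm", "arguments": {"rows": [[2,-0.1,0,0,0,0,1],[3,-0.2,0,0,0,0,1],[3,-0.2,0,0,0,0,1],[3,-0.2,0,0,0,0,1],[3,-0.2,0,0,0,0,1],[2,-0.2,0,0,0,0,1],[1,-0.1,0,0,0,0,1],[1,0,0,0,0,0,1],[0,0,0,0,0,0,1],[0,0,0,0,0,0,1],[0,0,0,0,0,0,1]]}}

```text
time: 23.85
tool_pos: [0.4616, 0.1554, 0.2332]
tool_rot: [-0.0, -0.258, 0.966, 0.0]
contact_force: [-0.4, -0.0, -0.4]
gripper_width: 1.004
grasp_force: 0.0
```

```bash
python3 - <<'E'
from plant import manip
import cv2
print(manip.state()["tool_pos"])
f=manip.grab_frame("scene");cv2.imwrite("pics/s4.png",cv2.resize(f["img"][110:290,180:400],None,fx=3,fy=3,interpolation=2))
E
```

```text
[0.46160884 0.15540242 0.23317093]
```

View pics/s4.png

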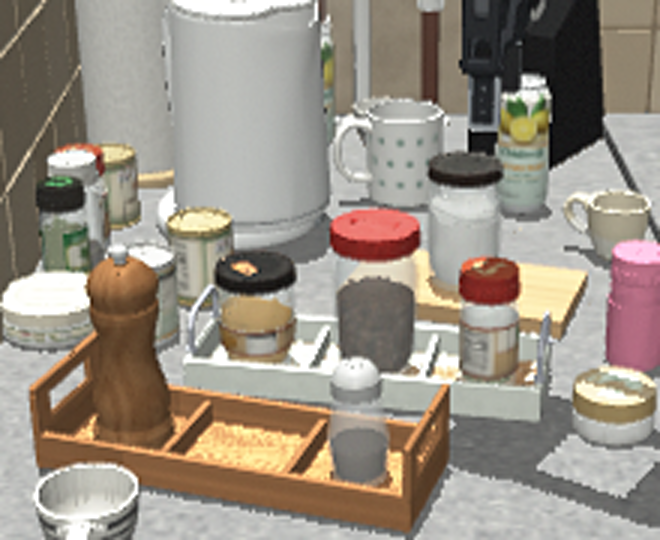

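The spread jar is upright in the tray at (255,310), the caddy's middle compartment is empty, and the gripper is above the spice jar (488,280). Descend to 0.081 and grip.

>>> {"name": "move_arm", "arguments": {"rows": [[0,0,2,0,0,0,1],[0,0,3,0,0,0,1],[0,0,3,0,0,0,1],[0,0,3,0,0,0,1],[0,0,2,0,0,0,1],[0,0,1.2,0,0,0,1],[0,0,1,0,0,0,1],[0,0,0,0,0,0,1],[0,0,0,0,0,0,1]]}}

```text
time: 24.65
tool_pos: [0.462, 0.1554, 0.0818]
tool_rot: [0.0, -0.258, 0.966, -0.0]
contact_force: [0.0, -0.3, -0.7]
gripper_width: 1.005
grasp_force: 0.0
```

>>> {"name": "move_arm", "arguments": {"rows": [[0,0,0,0,0,0,-1],[0,0,0,0,0,0,-1],[0,0,0,0,0,0,-1],[0,0,0,0,0,0,-1],[0,0,0,0,0,0,-1],[0,0,0,0,0,0,-1],[0,0,0,0,0,0,-1],[0,0,0,0,0,0,-1],[0,0,0,0,0,0,-1],[0,0,0,0,0,0,-1]]}}

```text
time: 25.48
tool_pos: [0.4624, 0.1555, 0.0828]
tool_rot: [0.001, -0.258, 0.966, 0.0]
contact_force: [-0.7, 1.2, 5.9]
gripper_width: 0.515
grasp_force: 60.4
```

>>> {"name": "move_arm", "arguments": {"rows": [[0,0,-0.5,0,0,0,-1],[0,0,-1,0,0,0,-1],[0,0,-1.5,0,0,0,-1],[0,0,-2,0,0,0,-1],[0,0,-2,0,0,0,-1],[0,0,-2,0,0,0,-1],[0,0,-2,0,0,0,-1],[0,0,-2,0,0,0,-1],[0,0,-1.5,0,0,0,-1],[0,0,-1,0,0,0,-1],[0,0,-0.5,0,0,0,-1]]}}

```text
time: 26.4
tool_pos: [0.4619, 0.1553, 0.2434]
tool_rot: [0.001, -0.258, 0.966, -0.0]
contact_force: [0.5, -0.2, -0.9]
gripper_width: 0.52
grasp_force: 61.0
```

>>> {"name": "move_arm", "arguments": {"rows": [[-0.5,0.6,0,0,0,0,-1],[-1,1,0,0,0,0,-1],[-1.6,1.7,0,0,0,0,-1],[-1.6,1.7,0,0,0,0,-1],[-1.6,1.7,0,0,0,0,-1],[-1.6,1.7,0,0,0,0,-1],[-1.6,1.7,0,0,0,0,-1],[-1.6,1.7,0,0,0,0,-1],[-1.6,1.6,0,0,0,0,-1],[-1,1.1,0,0,0,0,-1],[-0.6,0.6,0,0,0,0,-1],[0,0,0,0,0,0,-1],[0,0,0,0,0,0,-1],[0,0,0,0,0,0,-1]]}}

```text
time: 27.57
tool_pos: [0.5096, 0.3568, 0.2406]
tool_rot: [-0.001, -0.258, 0.966, -0.0]
contact_force: [-0.6, -0.1, -1.5]
gripper_width: 0.519
grasp_force: 61.1
```

>>> {"name": "move_arm", "arguments": {"rows": [[0,0,1,0,0,0,-1],[0,0,2,0,0,0,-1],[0,0,2,0,0,0,-1],[0,0,2,0,0,0,-1],[0,0,2,0,0,0,-1],[0,0,2,0,0,0,-1],[0,0,1.5,0,0,0,-1],[0,0,1,0,0,0,-1],[0,0,0.5,0,0,0,-1],[0,0,0.5,0,0,0,-1],[0,0,0,0,0,0,-1],[0,0,0,0,0,0,-1]]}}

```text
time: 28.57
tool_pos: [0.5104, 0.3576, 0.0971]
tool_rot: [0.001, -0.258, 0.966, 0.0]
contact_force: [1.0, -0.0, 0.2]
gripper_width: 0.517
grasp_force: 61.1
```

>>> {"name": "move_arm", "arguments": {"rows": [[0,0,0.4,0,0,0,-1],[0,0,0.4,0,0,0,-1],[0,0,0.3,0,0,0,-1],[0,0,0.2,0,0,0,-1],[0,0,0.1,0,0,0,-1],[0,0,0,0,0,0,-1],[0,0,0,0,0,0,-1]]}}

```text
time: 29.15
tool_pos: [0.5102, 0.3576, 0.0828]
tool_rot: [0.0, -0.258, 0.966, 0.0]
contact_force: [-1.2, -0.5, 3.6]
gripper_width: 0.519
grasp_force: 61.1
```

>>> {"name": "move_arm", "arguments": {"rows": [[0,0,0.1,0,0,0,-1],[0,0,0.1,0,0,0,-1],[0,0,0,0,0,0,-1]]}}

```text
time: 29.4
tool_pos: [0.5109, 0.3581, 0.0829]
tool_rot: [0.001, -0.258, 0.966, 0.0]
contact_force: [-4.6, -1.1, 11.2]
gripper_width: 0.518
grasp_force: 61.7
```

>>> {"name": "move_arm", "arguments": {"rows": [[0,0,0,0,0,0,1],[0,0,0,0,0,0,1],[0,0,0,0,0,0,1],[0,0,0,0,0,0,1],[0,0,0,0,0,0,1],[0,0,0,0,0,0,1],[0,0,-1,0,0,0,1],[0,0,-3,0,0,0,1],[0,0,-3,0,0,0,1],[0,0,-3,0,0,0,1],[0,0,-3,0,0,0,1],[0,0,-2,0,0,0,1],[0,0,-1,0,0,0,1]]}}

```text
time: 30.48
tool_pos: [0.5114, 0.3582, 0.2457]
tool_rot: [0.003, -0.258, 0.966, 0.001]
contact_force: [0.3, 0.6, -0.3]
gripper_width: 0.997
grasp_force: 0.0
```

>>> {"name": "move_arm", "arguments": {"rows": [[0.5,-1.5,0,0,0,0,1],[0.9,-3,0,0,0,0,1],[0.9,-3,0,0,0,0,1],[0.9,-3,0,0,0,0,1],[0.9,-3,0,0,0,0,1],[0.9,-3,0,0,0,0,1],[0.9,-3,0,0,0,0,1],[0.9,-3,0,0,0,0,1],[0.9,-3,0,0,0,0,1],[0.9,-3,0,0,0,0,1],[0.7,-2.2,0,0,0,0,1],[0,0,0,0,0,0,1],[0,0,0,0,0,0,1],[0,0,0,0,0,0,1]]}}

```text
time: 31.65
tool_pos: [0.5817, 0.0449, 0.2389]
tool_rot: [-0.001, -0.258, 0.966, 0.001]
contact_force: [0.7, -0.1, -0.6]
gripper_width: 0.999
grasp_force: 0.0
```

```bash
python3 - <<'E'
from plant import manip
from h import *
print(manip.state()["tool_pos"])
f=manip.grab_frame("scene");cv2.imwrite("pics/s5.png",cv2.resize(f["img"][110:290,180:400],None,fx=3,fy=3,interpolation=2))
K,R,t=C['scene'];p=K@(R@np.array([.588,.0365,.126])+t);p=p/p[2];print("expected sugar lid in crop",(p[0]-180)*3,(p[1]-110)*3)
E
```

```text
[0.58172714 0.0449005  0.2388909 ]
expected sugar lid in crop 465.0924301877181 158.49187159716925
```

View pics/s5.png

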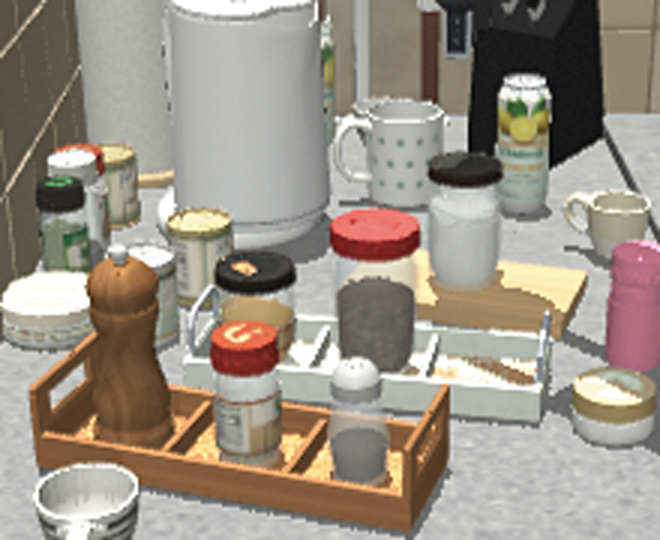

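The spice jar is upright in the caddy at (247,390). The sugar lid is at (465,168), as expected. The arm stopped about 10 mm short, so I'll correct that and grip.

>>> {"name": "move_arm", "arguments": {"rows": [[-0.1,-1,0,0,0,0,1],[0,0,2,0,0,0,1],[0,0,3,0,0,0,1],[0,0,3,0,0,0,1],[0,0,2.5,0,0,0,1],[0,0,1.7,0,0,0,1],[0,0,1.2,0,0,0,1],[0,0,0,0,0,0,1],[0,0,0,0,0,0,1],[0,0,0,0,0,0,1]]}}

```text
time: 32.53
tool_pos: [0.5896, 0.0369, 0.108]
tool_rot: [0.001, -0.258, 0.966, -0.0]
contact_force: [0.7, 0.1, 0.5]
gripper_width: 1.001
grasp_force: 0.0
```

>>> {"name": "move_arm", "arguments": {"rows": [[0,0,0,0,0,0,-1],[0,0,0,0,0,0,-1],[0,0,0,0,0,0,-1],[0,0,0,0,0,0,-1],[0,0,0,0,0,0,-1],[0,0,0,0,0,0,-1],[0,0,0,0,0,0,-1],[0,0,0,0,0,0,-1],[0,0,0,0,0,0,-1]]}}

```text
time: 33.28
tool_pos: [0.5897, 0.0369, 0.1086]
tool_rot: [0.002, -0.258, 0.966, -0.0]
contact_force: [-1.1, -0.4, 6.0]
gripper_width: 0.735
grasp_force: 64.6
```

>>> {"name": "move_arm", "arguments": {"rows": [[0,0,-0.5,0,0,0,-1],[0,0,-1,0,0,0,-1],[0,0,-1.5,0,0,0,-1],[0,0,-2,0,0,0,-1],[0,0,-2,0,0,0,-1],[0,0,-2,0,0,0,-1],[0,0,-1.5,0,0,0,-1],[0,0,-1,0,0,0,-1],[0,0,-0.5,0,0,0,-1]]}}

```text
time: 34.03
tool_pos: [0.5888, 0.0368, 0.228]
tool_rot: [0.001, -0.258, 0.966, -0.0]
contact_force: [-0.1, 0.5, -4.8]
gripper_width: 0.732
grasp_force: 66.5
```

>>> {"name": "move_arm", "arguments": {"rows": [[0.2,0.7,0,0,0,0,-1],[0.4,1.3,0,0,0,0,-1],[0.6,2,0,0,0,0,-1],[0.6,2,0,0,0,0,-1],[0.6,2,0,0,0,0,-1],[0.6,2,0,0,0,0,-1],[0.6,2,0,0,0,0,-1],[0.6,2,0,0,0,0,-1],[0.5,1.6,0,0,0,0,-1],[0.4,1.2,0,0,0,0,-1],[0,0,0,0,0,0,-1],[0,0,0,0,0,0,-1],[0,0,0,0,0,0,-1]]}}

```text
time: 35.12
tool_pos: [0.4603, 0.1568, 0.2258]
tool_rot: [-0.0, -0.258, 0.966, -0.0]
contact_force: [0.2, 0.5, -3.5]
gripper_width: 0.729
grasp_force: 66.8
```

>>> {"name": "move_arm", "arguments": {"rows": [[0,0,1,0,0,0,-1],[0,0,2,0,0,0,-1],[0,0,2,0,0,0,-1],[0,0,2,0,0,0,-1],[0,0,2,0,0,0,-1],[0,0,1,0,0,0,-1],[0,0,0.7,0,0,0,-1],[0,0,0.5,0,0,0,-1],[0,0,0.4,0,0,0,-1],[0,0,0.3,0,0,0,-1],[0,0,0,0,0,0,-1],[0,0,0,0,0,0,-1]]}}

```text
time: 36.12
tool_pos: [0.4609, 0.1571, 0.108]
tool_rot: [0.001, -0.258, 0.966, -0.0]
contact_force: [0.1, -1.0, -3.0]
gripper_width: 0.731
grasp_force: 66.9
```

>>> {"name": "move_arm", "arguments": {"rows": [[0,0,0.3,0,0,0,-1],[0,0,0.2,0,0,0,-1],[0,0,0.2,0,0,0,-1],[0,0,0,0,0,0,-1],[0,0,0,0,0,0,-1]]}}

```text
time: 36.53
tool_pos: [0.4607, 0.1571, 0.1007]
tool_rot: [0.0, -0.258, 0.966, -0.0]
contact_force: [0.3, 0.2, -1.7]
gripper_width: 0.73
grasp_force: 67.1
```

>>> {"name": "move_arm", "arguments": {"rows": [[0,0,0.1,0,0,0,-1],[0,0,0.1,0,0,0,-1],[0,0,0,0,0,0,-1]]}}

```text
time: 36.78
tool_pos: [0.4617, 0.1576, 0.1007]
tool_rot: [0.001, -0.258, 0.966, 0.0]
contact_force: [-3.8, 0.6, 8.2]
gripper_width: 0.729
grasp_force: 67.7
```

>>> {"name": "move_arm", "arguments": {"rows": [[0,0,0,0,0,0,1],[0,0,0,0,0,0,1],[0,0,0,0,0,0,1],[0,0,0,0,0,0,1],[0,0,0,0,0,0,1],[0,0,0,0,0,0,1],[0,0,-1,0,0,0,1],[0,0,-3,0,0,0,1],[0,0,-3,0,0,0,1],[0,0,-3,0,0,0,1],[0,0,-3,0,0,0,1],[0,0,-3,0,0,0,1],[0,0,-3,0,0,0,1]]}}

```text
time: 37.87
tool_pos: [0.4601, 0.1569, 0.2907]
tool_rot: [0.001, -0.258, 0.966, -0.0]
contact_force: [0.6, 0.0, -0.1]
gripper_width: 1.0
grasp_force: 0.0
```

>>> {"name": "move_arm", "arguments": {"rows": [[0,2,0,0,0,0,1],[0,3,0,0,0,0,1],[0,3,0,0,0,0,1],[0,3,0,0,0,0,1],[0,3,0,0,0,0,1],[0,3,0,0,0,0,1],[0,3,0,0,0,0,1],[0,3,0,0,0,0,1],[0,3,0,0,0,0,1],[0,3,0,0,0,0,1],[0,3,0,0,0,0,1],[0,3,0,0,0,0,1],[0,3,0,0,0,0,1],[0,3,0,0,0,0,1],[0,3,0,0,0,0,1],[0,0,0,0,0,0,1],[0,0,0,0,0,0,1]]}}

```text
time: 39.28
tool_pos: [0.24, 0.539, 0.2887]
tool_rot: [0.0, -0.259, 0.966, -0.0]
contact_force: [0.4, -0.2, 0.3]
gripper_width: 0.998
grasp_force: 0.0
```

```bash
python3 - <<'E'
from plant import manip
import cv2,numpy as np
a=manip.grab_frame("scene")["img"];b=manip.grab_frame("top")["img"]
a=cv2.resize(a[130:290,180:420],(480,320),interpolation=2);b=cv2.resize(b[135:270,195:395],(480,280),interpolation=2)
cv2.imwrite("pics/end.png",np.vstack([a,b]))
E
```

```text
(no output)
```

View pics/end.png

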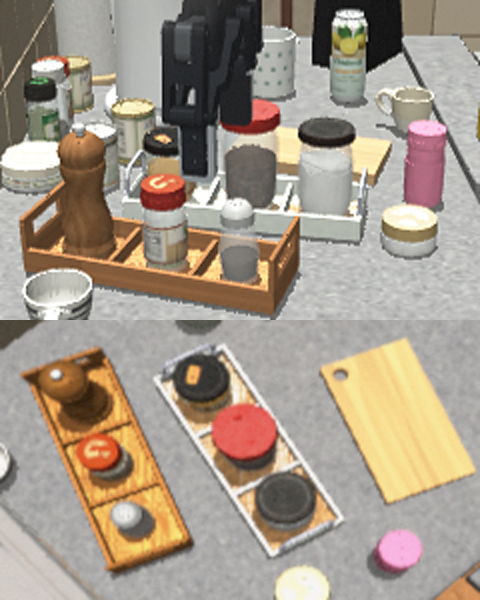

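All six are upright in the right rows. The mill, spice jar and salt are in the caddy at (65,380), (98,453) and (126,515). The spread, coffee and sugar jars are in the tray at (200,378), (244,435) and (286,498). The board is empty and the gripper is clear.

```bash
python3 -c "
from plant import manip
print(manip.job_done())"
```

```text
the job is handed in; nothing more can be done
None
```

Job handed in at about 39 s (limit 112 s): the pepper mill, spice jar and salt shaker stand in the hob caddy and the spread, coffee and sugar jars in the breakfast tray, one to a compartment; `job_done()` returned no verdict, so this rests on the final pictures.

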